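# Turn up the bath radio by its inner knob

## Robot

A 7-joint arm with a two-finger parallel gripper is mounted at the origin on the work surface. World frame = base frame: x ahead of the robot, y to its left, z up, the work surface at z = 0. Lengths are in m, angles in rad, forces in N, time in s.
With the tool pointing down it reaches from about 0.4 to 0.85 m from the base axis. Payload 10.4 kg.
Tool frame: the origin (TCP) lies between the finger pads; the fingertips stand 11 mm ahead of it and the grasp point (between the pads) lies 8 mm behind it (ctrl.tips_ahead is the distance from the TCP to the fingertips, in m); z points along the fingers, y is the direction in which the jaws open and shut (so a half turn about z gives the same grasp; the last joint's range is limited). The gripper opens to 87 mm and grips with 3 to 60 N. Pads are 19 mm wide; open, the fingers measure 117 mm over their backs; the gripper's body (75 mm by 190 mm) begins 51 mm behind the grasp point.
Start: joints at [1.196, 0.332, -0.065, 1.46, 0.022, 1.35, -0.088], TCP at [0.215, -0.587, 0.234] pointing down, gripper open.
Joint ranges: [-2.6, 2.6], [-0.5, 2.12], [-1.47, 1.34], [0.16, 2.42], [-1.27, 4.41], [0.06, 2.06], [-2.6, 2.6]. Speed limits (rad/s): [2.22, 2.22, 2.79, 2.79, 3.14, 3.14, 3.14].

## Interface

Orientations are given as a unit quaternion [x, y, z, w].
In Python, from cell import ctrl gives the robot as it stands. Calls block until the motion is done:
- ctrl.move_to(position, orientation): joint-space move of the TCP to a pose.
- ctrl.movel(position, frame=None, speed=0.15): straight line of the TCP; frame=None keeps the orientation; speed is the mean speed in m/s.
- ctrl.movej(angles): joint-space move.
- ctrl.grip(opening): opening from 0.0 (shut) to 1.0 (fully open); the grip force is fixed at half the most; returns when the fingers have stopped.
- ctrl.sleep(seconds).
- ctrl.solve_ik(position, orientation): joint angles nearest the present ones, or None.
- ctrl.state(): the state.
- ctrl.read_camera(name): name is "side" or "top" or "wrist"; returns a dict with "frame" (400x640x3 uint8, blue, green, red), "fx", "fy", "cx", "cy" (pixels), "eye" and "attitude" of the camera in the world. Camera axes: x right, y up, looking along -z (the intrinsics and any distortion apply to the point x, -y, -z); pixel columns grow to the right and rows downward; lengths in m; the calibration is good to about 2 mm. A picture is of the moment at which its call begins. There is no depth.
A pose or a line that the arm cannot do raises ctrl.PlanningError and nothing moves.
- ctrl.finish_job(): hands the job in, once; it reports no verdict.
The state is a dict: "time": time; "joints": joint angles; "qd": joint speeds; "joint_torque": joint torques, N m; "tool_pos": TCP position; "tcp_rot": TCP orientation; "force": force on the tool from outside, world axes, zero at the start; "torque": the same for the moment, N m; "width": opening from 0.0 (shut) to 1.0 (fully open).
Only numpy, scipy, OpenCV 4.12 (cv2) and the standard library are available. Lean on these libraries where they do the work, as an engineer would, in place of code of your own. Each camera call takes 0.05 s, during which the arm holds its last target. There are 200 camera calls.

## Task

On the bathroom ledge are two appliances with concentric knobs: a yellow radio and a white fan control. Turn up the yellow radio: turn its white inner winged knob clockwise until the red pointer line on the wing points at the large red dot on the radio's case. Do not move the black tuning ring around it, leave both knobs of the fan control alone, and let go.

Things in the scene. Friction and masses are not known exactly. Their poses are not given: they have to be found in the camera images.
- radio: Yellow case 190 x 116 mm, 45 mm high, stuck to the ledge. Origin on the ledge under the common axis of its knobs, 60 mm from one end; the round grey loudspeaker grille lies towards +x. On the case, 47.5 mm from the axis, are a red dot 12 mm wide and smaller black scale dots.
- radio_knob (a joint): Angle of the radio's white inner knob, rad, growing clockwise seen from above. At 0 the pointer points along the radio's -x; it points at the red dot at 1.35. Starts between 0 and 0.8; stops at -0.2 and 2.9; stays where it is left (light friction, 0.04 N m, no spring).
- radio_grip (a point): Point on the vertical axis of the radio's white inner knob at grip height, 90 mm above the ledge; turns with the knob. The knob is an upright wing 42 mm long along this frame's x, 14 mm thick along y, from 68 to 104 mm above the ledge, on a 43 mm wide disc whose top is 70 mm above the ledge. The pointer (red line on the wing's top) points along -x.
- radio_ring_mark (a point): White tick on top of the radio's black ribbed tuning ring, 30 mm from the knobs' axis. The ring is 72 mm wide, concentric with the white knob, from 46 to 65 mm above the ledge, and turns by itself against a firm friction of 0.12 N m. It must not be turned.
- fan_tip (a point): Pointer end of the blue winged inner knob of the fan control, 20 mm from that knob's axis, 90 mm above the ledge; the axis lies 20 mm along this frame's +x. The fan control is a fixed white case 116 x 116 x 45 mm centred on that axis, its grey ring and blue knob of the same form and size as the radio's. Not to be turned.
- fan_ring_mark (a point): White tick on top of the fan control's grey ring, 30 mm from the axis of its knobs. Not to be turned.
There are look-alikes about, which are no part of the job. Of the things shaped like the radio, the yellow one is meant.

How it is judged:
At the end, for the whole second after the job is handed in: The radio's white inner knob is at rest within 0.2 rad (11 degrees) of the red dot, and the black ring's tick is within 5.5 mm (about 10 degrees) of where it began (value of joint radio_knob between 1.15 and 1.55 rad and velocity of joint radio_knob between -0.05 and 0.05 rad/s and distance of radio_ring_mark from where it was at the start of the episode below 0.0055 m); the robot touches nothing.
It fails at once if the radio's black tuning ring is turned more than about 10 degrees (distance of radio_ring_mark from where it was at the start of the episode above 0.0055 m).
It fails at once if the fan control's blue knob is turned more than about 10 degrees (distance of fan_tip from where it was at the start of the episode above 0.0037 m).
It fails at once if the fan control's ring is turned more than about 10 degrees (distance of fan_ring_mark from where it was at the start of the episode above 0.0055 m).
It also fails if it takes over 32 s, if anything falls off the work surface, if the arm or the gripper's body presses on something with over 40 N, if the wrist force passes 120 N, or if a joint passes its speed limit or range.

## Working session

There is one attempt and no reset: what is moved stays moved. The work goes in short steps, each a Python script; the robot and the scene stay as the last script left them, time stands still between calls to the robot, and variables do not carry over. Pictures are saved under pics/ and viewed, about 8 in all and at most 12, crops included, and the job is handed in when it is done.

```bash
ls; mkdir -p pics
python3 - <<'E'
from cell import ctrl
import cv2
for n in ("top","side"):
    d=ctrl.read_camera(n); cv2.imwrite(f"pics/{n}0.png",d["frame"])
    print(n,{k:v for k,v in d.items() if k!="frame"})
print(ctrl.state())
E
```

```text
pics
top {'fx': 410.39049374057686, 'fy': 410.39049374057686, 'cx': 324.03721368224615, 'cy': 204.5007765952709, 'eye': array([0.30691194, 0.01660523, 0.83875267]), 'attitude': array([-0.07586869,  0.08069212,  0.71700194, -0.68821577])}
side {'fx': 381.57585305667163, 'fy': 381.57585305667163, 'cx': 316.6716069255422, 'cy': 203.5154877839093, 'eye': array([ 0.2119971 , -0.47040088,  0.76084574]), 'attitude': array([ 0.32878609, -0.07714226, -0.24123008,  0.90981142])}
{'time': 0.1, 'joints': array([ 1.19641136,  0.33280629, -0.06471455,  1.46085532,  0.02159998,
        1.34989251, -0.08846167]), 'qd': array([ 0.00044859, -0.00148087, -0.0012514 , -0.00168037,  0.000425  ,
        0.00018477,  0.0014595 ]), 'joint_torque': array([ 1.10094541e-03, -6.24547362e+01,  2.45657534e-02, -3.90715456e+01,
       -6.14874344e-02,  3.65640863e-02,  7.12526639e-05]), 'tool_pos': array([ 0.21525055, -0.58641228,  0.23283597]), 'tcp_rot': array([ 9.84564325e-01,  1.75021966e-01, -1.36352890e-04, -6.18122079e-04]), 'force': array([ 0.12267406, -0.37013784, -0.25851429]), 'torque': array([-0.0067378 ,  0.04383576, -0.00872076]), 'width': 1.0018096747633163}
```

View pics/top0.png

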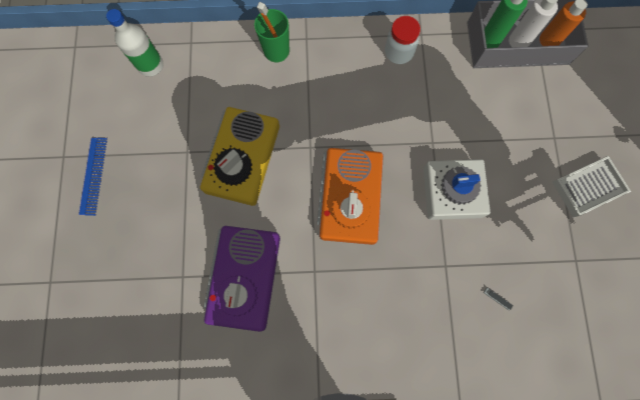

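Top picture: radio-shaped candidates are the yellow one (knob at about 232,163), the orange one (351,207) and the purple one (235,295); the fan control is at (463,185). I choose the yellow one and check it with a close crop plus the side view.

```bash
cat > h.py <<'E'
import numpy as np, cv2
from scipy.spatial.transform import Rotation as R
def ray(d,u,v):
    r=np.array([(u-d["cx"])/d["fx"],-(v-d["cy"])/d["fy"],-1.]); return R.from_quat(d["attitude"]).apply(r)
def onz(d,u,v,z):
    r=ray(d,u,v); return d["eye"]+r*(z-d["eye"][2])/r[2]
def proj(d,p):
    c=R.from_quat(d["attitude"]).inv().apply(np.asarray(p)-d["eye"]); return d["cx"]-d["fx"]*c[0]/c[2], d["cy"]+d["fy"]*c[1]/c[2]
E
python3 - <<'E'
from cell import ctrl
from h import *
d=ctrl.read_camera("top"); s=ctrl.read_camera("side")
c=cv2.resize(d["frame"][100:210,190:290],None,fx=5,fy=5,interpolation=cv2.INTER_CUBIC)
cv2.imwrite("pics/c1.png",c); cv2.imwrite("pics/s1.png",s["frame"])
p=onz(d,231,163,.09); print("radio knob",p,"side px",proj(s,p)); print("fan",onz(d,463,184,.09)); print("dot",onz(d,211,168,.045)," grille",onz(d,248,126,.045))
E
```

```text
radio knob [0.56423802 0.18242515 0.09      ] side px (np.float64(316.5283210909625), np.float64(147.15461192251863))
fan [ 0.5047242  -0.25656527  0.09      ]
dot [0.57071907 0.23268611 0.045     ]  grille [0.65877442 0.15792051 0.045     ]
```

View pics/c1.png

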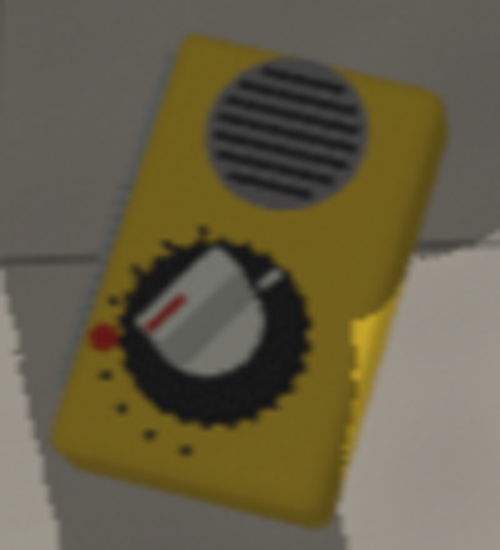

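View pics/s1.png

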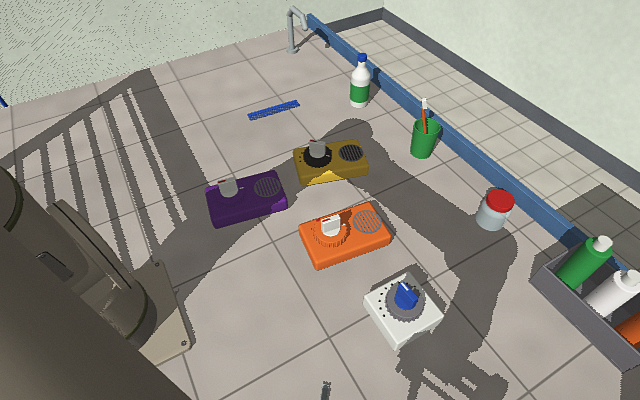

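Crop shows the yellow radio: grille up, red dot at left (crop 104,337), white wing with red line from (148,328) to (185,298), black ring centred around (215,333) and its tick at (270,280). The side view agrees: yellow knob at (317,147), which is where my projection of the point lands.

```bash
cat >> h.py <<'E'
def down(a):  # tool down, tool x axis at world yaw a
    return (R.from_euler('z',a)*R.from_euler('x',np.pi)).as_quat()
E
python3 - <<'E'
from cell import ctrl
from h import *
d=ctrl.read_camera("top")
q=lambda u,v,z: onz(d,190+u/5-.4,100+v/5-.4,z)[:2]
ring=q(215,333,.065); gr=q(288,133,.045); dot=q(104,337,.045); a=q(148,328,.104); b=q(185,298,.104); tick=q(270,280,.065)
ang=lambda v: np.arctan2(v[1],v[0])
print("axis",ring,"grille",gr,"dist",np.linalg.norm(gr-ring),"dot dist",np.linalg.norm(dot-ring),"tick dist",np.linalg.norm(tick-ring))
yaw=ang(gr-ring); print("yaw grille",yaw,"yaw from dot",ang(dot-ring)-np.pi+1.35,"pointer",ang(a-b),"knob",yaw+np.pi-ang(a-b), "b from axis",b-ring)
print("long edge yaw",ang(q(190,38,.045)-q(55,445,.045)),ang(q(445,100,.045)-q(330,520,.045)))
p=ang(a-b)
s=ctrl.state()["joints"]
for k in (p-np.pi/1, p):
  for e in (0,-1.0):
    for z in (.25,.087):
      J=ctrl.solve_ik([*ring,z],down(k+e)); print(k,e,z,None if J is None else np.round(J,2))
E
```

```text
axis [0.5660697  0.18475139] grille [0.65839689 0.15957548] dist 0.09569814887345182 dot dist 0.04965812872878543 tick dist 0.030277945699731856
yaw grille -0.26620933336844504 yaw from dot -0.3585390897455636 pointer 2.258776692876053 knob 0.6166066273452948 b from axis [0.00119989 0.00290424]
long edge yaw -0.2902362389661812 -0.2674123139642172
-0.88281596071374 0 0.25 [-1.26  0.45  1.17  1.56 -0.42  1.4  -2.51]
-0.88281596071374 0 0.087 [-1.12  0.56  0.95  1.75 -0.51  1.1  -2.46]
-0.88281596071374 -1.0 0.25 [ 0.5   0.54 -1.24  1.47  0.51  1.49  2.09]
-0.88281596071374 -1.0 0.087 [ 0.5   0.76 -1.25  1.66  0.75  1.28  1.93]
2.258776692876053 0 0.25 [ 0.45  0.49 -1.15  1.48  0.45  1.46 -0.01]
2.258776692876053 0 0.087 [ 0.39  0.63 -1.04  1.67  0.57  1.19 -0.1 ]
2.258776692876053 -1.0 0.25 [ 0.46  0.5  -1.17  1.48  0.46  1.47 -1.02]
2.258776692876053 -1.0 0.087 [ 0.4   0.63 -1.05  1.66  0.58  1.19 -1.1 ]
```

Run:
```python
from cell import ctrl
from h import *
ctrl.move_to([.566,.185,.23],down(2.26))
s=ctrl.state(); print(s["time"],s["tool_pos"],s["joints"])
d=ctrl.read_camera("wrist"); print({k:v for k,v in d.items() if k!="frame"})
cv2.imwrite("pics/w1.png",d["frame"])
```

```text
3.225 [0.56635989 0.18402022 0.2298148 ] [ 0.44761472  0.49987025 -1.13401108  1.50533617  0.45461567  1.42579025
 -0.01748778]
{'fx': 340.29597193919886, 'fy': 340.29597193919886, 'cx': 320.0788411269204, 'cy': 196.8420562584529, 'eye': array([0.5230356 , 0.23601909, 0.38139219]), 'attitude': array([-0.11759158, -0.04260685,  0.33438669,  0.93409979])}
```

View pics/w1.png

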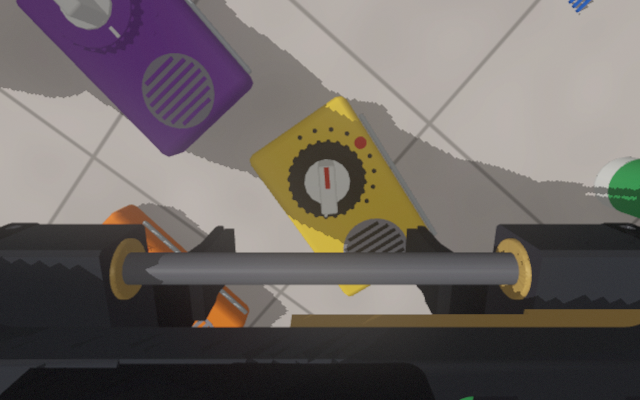

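Wrist view: ring centred near (327,179), red line from (326,168) to (327,188), so the wing is nearly upright and already lined up with the tool; the red dot is at (360,143). Measuring with masks.

```bash
cat > m.py <<'E'
from h import *
ang=lambda v: np.arctan2(v[1],v[0])
def measure(d):
    f=d["frame"][:240].astype(int); b,g,r=f[...,0],f[...,1],f[...,2]
    red=((r>110)&(g<75)&(b<75)).astype(np.uint8)
    n,l,st,c=cv2.connectedComponentsWithStats(red)
    for i in range(1,n):
        if st[i,4]>15: print("red",st[i],c[i])
    dark=((f.max(2)<75)).astype(np.uint8); dark[:120]=0;dark[228:]=0;dark[:,:275]=0;dark[:,380:]=0
    cs,_=cv2.findContours(dark,cv2.RETR_EXTERNAL,cv2.CHAIN_APPROX_NONE); k=max(cs,key=cv2.contourArea)
    (u,v),rad=cv2.minEnclosingCircle(k); print("ring",u,v,rad)
    ax=onz(d,u,v,.065)[:2]; print("axis",ax,"R",rad*(d["eye"][2]-.065)/d["fx"])
    white=((f.min(2)>110)).astype(np.uint8); white[:140]=0;white[225:]=0;white[:,:290]=0;white[:,:][:,365:]=0
    for i in range(1,n):
        if st[i,4]<=15: continue
        ys,xs=np.where(l==i); 
        if np.hypot(c[i][0]-u,c[i][1]-v)<rad*.8:
            vx,vy,x0,y0=cv2.fitLine(np.c_[xs,ys].astype(np.float32),cv2.DIST_L2,0,.01,.01).ravel()
            P=onz(d,x0,y0,.104)[:2]; D=onz(d,x0+20*vx,y0+20*vy,.104)[:2]-P
            D=D*np.sign(D@(P-ax)); 
            wy=ang(D); print("line centre from axis",P-ax,"pointer yaw",wy)
        elif np.hypot(c[i][0]-u,c[i][1]-v)<rad*1.7:
            P=onz(d,*c[i],.045)[:2]; print("dot",P,"dist",np.linalg.norm(P-ax),"yaw",ang(P-ax)); dy=ang(P-ax)
    print("turn left (cw)",wy-dy)
    return ax,wy,dy
E
python3 - <<'E'
from cell import ctrl
from m import *
measure(ctrl.read_camera("wrist"))
E
```

```text
red [355 137  11  12 103] [359.95145631 142.47572816]
red [324 168   5  21  72] [326.48611111 177.58333333]
ring 326.63775634765625 178.9535675048828 39.158241271972656
axis [0.56837099 0.19116941] R 0.03641116748234628
dot [0.5732177  0.23709841] dist 0.0461840218876942 yaw 1.465659366065592
line centre from axis [-0.0064328   0.00635273] pointer yaw 2.323634001330245
turn left (cw) 0.8579746352646529
```

Run:
```python
from cell import ctrl
from h import *
t=ctrl.read_camera("top"); s=ctrl.read_camera("side"); w=ctrl.read_camera("wrist")
for n,d,box in (("top",t,(190,290,100,210)),("side",s,(290,335,130,190))):
    x0,x1,y0,y1=box; f=d["frame"][y0:y1,x0:x1].astype(int); b,g,r=f[...,0],f[...,1],f[...,2]
    red=((r>90)&(g<60)&(b<60)).astype(np.uint8); nn,l,st,c=cv2.connectedComponentsWithStats(red)
    for i in range(1,nn): 
        if st[i,4]>5: print(n,"red",c[i]+[x0,y0],st[i,4],onz(d,*(c[i]+[x0,y0]),.045)[:2],onz(d,*(c[i]+[x0,y0]),.104)[:2])
p=[.566,.185,.065];q=[.568,.191,.065]
print("side px of top-axis/wrist-axis",proj(s,p),proj(s,q))
a=cv2.resize(s["frame"][125:195,285:375],None,fx=7,fy=7,interpolation=cv2.INTER_CUBIC)
for P,col in ((p,(0,0,255)),(q,(255,0,0))):
    th=np.linspace(0,6.28,60); pts=np.array([proj(s,[P[0]+.036*np.cos(k),P[1]+.036*np.sin(k),.065]) for k in th])
    cv2.polylines(a,[((pts-[285,125]+.5)*7).astype(np.int32)],True,col,1)
b=cv2.resize(t["frame"][115:205,195:275],None,fx=6,fy=6,interpolation=cv2.INTER_CUBIC)
for P,col in ((p,(0,0,255)),(q,(255,0,0))):
    pts=np.array([proj(t,[P[0]+.036*np.cos(k),P[1]+.036*np.sin(k),.065]) for k in th]); cv2.polylines(b,[((pts-[195,115]+.5)*6).astype(np.int32)],True,col,1)
cv2.imwrite("pics/s2.png",a)
```

```text
side px of top-axis/wrist-axis (np.float64(316.80751412453293), np.float64(153.43170621850368)) (np.float64(316.35772440803964), np.float64(151.8294254416576))
```

View pics/s2.png

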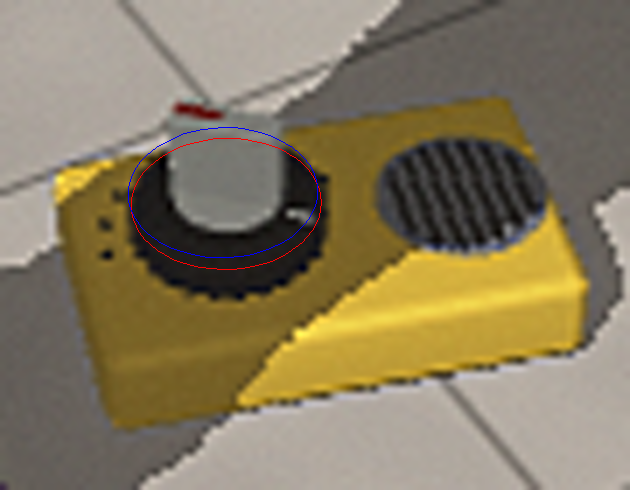

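Side view: the observed ring falls midway between the two estimates (the front bottom edge at crop y 298, against about 304 for the top estimate and 291 for the wrist one). So I use their mean, (0.567, 0.188); the remaining 3 mm is within what the grip tolerates. Descend and grip.

Run:
```python
from cell import ctrl
from h import *
def sh(t): 
    s=ctrl.state(); print(t,round(s["time"],2),np.round(s["tool_pos"],4),"F",np.round(s["force"],1),"T",np.round(s["torque"],2),"w",round(s["width"],3),"yaw",R.from_quat(s["tcp_rot"]).apply([1,0,0])[:2])
ctrl.move_to([.567,.188,.15],down(2.30)); sh("above")
ctrl.movel([.567,.188,.088],speed=.06); sh("down")
if np.abs(ctrl.state()["force"]).max()<8:
    ctrl.grip(0.0); sh("grip"); ctrl.sleep(.2); sh("settled")
d=ctrl.read_camera("wrist"); cv2.imwrite("pics/w2.png",d["frame"])
```

```text
above 3.89 [0.5668 0.1881 0.1505] F [ 0.4  0.3 -0.1] T [ 0.09 -0.1   0.03] w 0.999 yaw [-0.66609426  0.74586702]
down 5.08 [0.5672 0.1882 0.0884] F [-1.1  0.4  0.4] T [ 0.01 -0.14 -0.  ] w 0.999 yaw [-0.6662634   0.74571646]
grip 6.24 [0.5693 0.1898 0.0883] F [ 13.    9.3 -12.7] T [ 1.99 -3.16  0.07] w 0.156 yaw [-0.66657493  0.74543804]
settled 6.44 [0.5693 0.1898 0.0883] F [ 14.    9.6 -12.1] T [ 1.99 -3.16  0.02] w 0.156 yaw [-0.66659535  0.74541977]
```

View pics/w2.png

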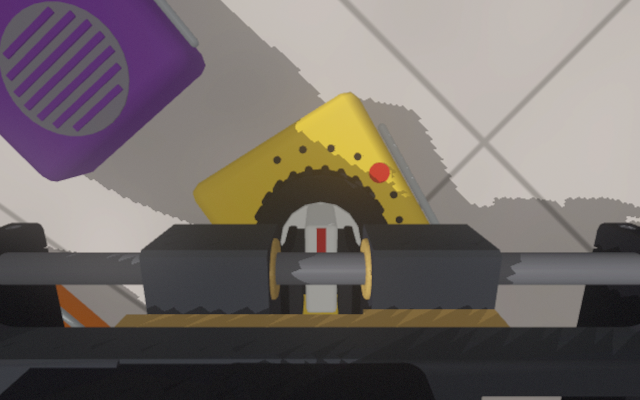

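Wrist view: the jaws hold the wing, with the red line centred between them at (321,240), the red dot at (379,172), and a width of 13.6 mm against the wing's 14 mm. The grip shifted the arm 2.6 mm sideways, so I take the axis at the present TCP and turn about that.

Run:
```python
from cell import ctrl
from h import *
def sh(t): 
    s=ctrl.state(); x=R.from_quat(s["tcp_rot"]).apply([1,0,0]); print(t,round(s["time"],2),np.round(s["tool_pos"],4),"F",np.round(s["force"],1),"T",np.round(s["torque"],2),"w",round(s["width"],3),"yaw",np.arctan2(x[1],x[0])); return s
c=[.5693,.1898,.0883]
ctrl.move_to(c,down(2.30)); sh("relieved")
for a in (2.1,1.9,1.7,1.47):
    ctrl.move_to(c,down(a)); s=sh(a)
    if np.linalg.norm(s["force"])>50: break
d=ctrl.read_camera("wrist"); cv2.imwrite("pics/w3.png",d["frame"])
```

```text
relieved 6.74 [0.5695 0.19   0.0882] F [ 2.8  2.  -1.7] T [ 0.36 -0.62  0.03] w 0.16 yaw 2.300095292094092
2.1 7.03 [0.5696 0.1901 0.0883] F [ 5.   3.7 -5.3] T [ 0.67 -0.99 -0.03] w 0.157 yaw 2.1033592178038862
1.9 7.33 [0.5697 0.1901 0.0883] F [ 5.2  3.8 -4.9] T [ 0.71 -1.15 -0.04] w 0.16 yaw 1.9035576784723396
1.7 7.62 [0.5698 0.1902 0.0883] F [ 5.1  2.9 -5.7] T [ 0.74 -1.29 -0.03] w 0.159 yaw 1.7035829267736395
1.47 7.93 [0.5699 0.1902 0.0883] F [ 6.5  3.5 -6.4] T [ 0.77 -1.38 -0.04] w 0.155 yaw 1.4735922602907723
```

View pics/w3.png

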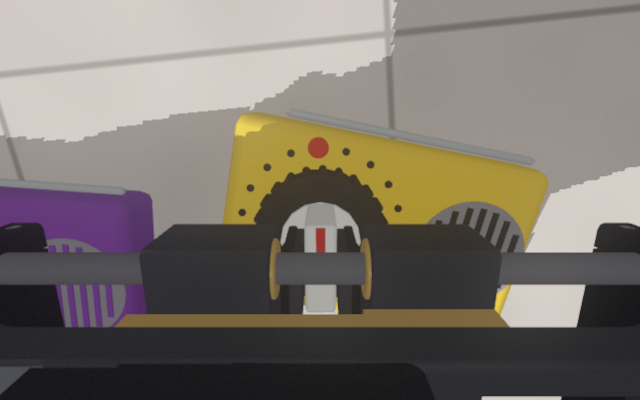

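Wrist view: the red line at (320,240) now points straight at the red dot at (318,147). Let go, rise, and look again.

Run:
```python
from cell import ctrl
from m import *
ctrl.grip(0.6); ctrl.movel([.5698,.1902,.16],speed=.08); ctrl.move_to([.5698,.1902,.23],down(1.47)); ctrl.sleep(.3)
s=ctrl.state(); print(s["time"],s["tool_pos"],s["force"],s["width"])
d=ctrl.read_camera("wrist"); cv2.imwrite("pics/w4.png",d["frame"]); t=ctrl.read_camera("top"); cv2.imwrite("pics/t4.png",t["frame"])
measure(d)
```

```text
10.6333 [0.56944758 0.18995393 0.22901722] [ 0.14419379  0.16382929 -0.08844652] 0.6048910124538409
red [314 126  11  11  93] [319.35483871 131.30107527]
red [ 57 163  12  11  95] [ 62.29473684 167.82105263]
red [319 171   4  20  61] [320.96721311 180.3442623 ]
ring 320.3909912109375 180.7274932861328 38.675933837890625
axis [0.56945546 0.1923177 ] R 0.03586325392365233
dot [0.57293924 0.23697036] dist 0.044788356052689285 yaw 1.4929345988389946
line centre from axis [0.00131775 0.00826322] pointer yaw 1.479830976943104
turn left (cw) -0.01310362189589065
```

View pics/w4.png

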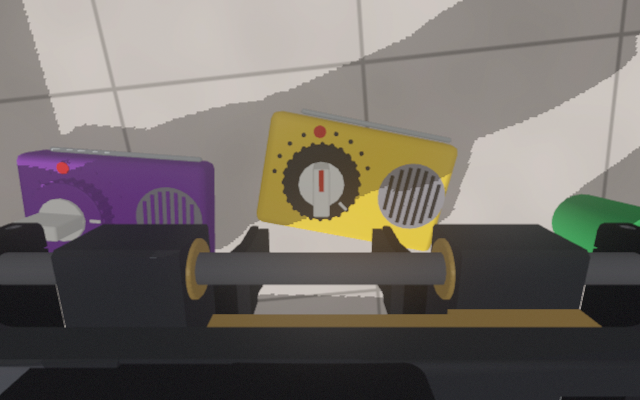

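Wrist view: the knob is free, the line at (321,180) points at the dot (319,131), and the ring's tick is at (343,206). One check of the tick against the start, then hand in.

Run:
```python
from cell import ctrl
from m import *
w=ctrl.read_camera("wrist"); t=ctrl.read_camera("top")
q=lambda u,v: onz(t,190+u/5-.4,100+v/5-.4,.065)[:2]
a0=ang(q(270,280)-q(215,333)); a1=ang(onz(w,343,206,.065)[:2]-onz(w,320.4,180.7,.065)[:2]); print("tick yaw before/after",a0,a1)
o=cv2.imread("pics/top0.png").astype(int); n=t["frame"].astype(int)
def tick(f):
    c=f[152:162,240:250].min(2).astype(float); c=np.clip(c-75,0,None); y,x=np.mgrid[152:162,240:250]; return (x*c).sum()/c.sum(),(y*c).sum()/c.sum()
print("tick px",tick(o),tick(n)); print("fan diff",np.abs(o-n)[165:205,440:487].max(2).mean())
```

```text
tick yaw before/after -0.7960996415298399 -0.9518113825595003
tick px (np.float64(242.01840490797545), np.float64(157.82822085889572)) (np.float64(244.51579244218837), np.float64(156.4853355893965))
fan diff 2.616489361702128
```

The two tick estimates differ by 0.16 rad, so I compare the same camera before and after.

Run:
```python
import cv2,numpy as np
a=cv2.imread("pics/top0.png"); b=cv2.imread("pics/t4.png")
a,b=[cv2.resize(i[130:200,200:270],None,fx=5.6,fy=5.6,interpolation=cv2.INTER_CUBIC) for i in (a,b)]
cv2.imwrite("pics/cmp.png",np.hstack([a,b]))
```

```text
(no output)
```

View pics/cmp.png

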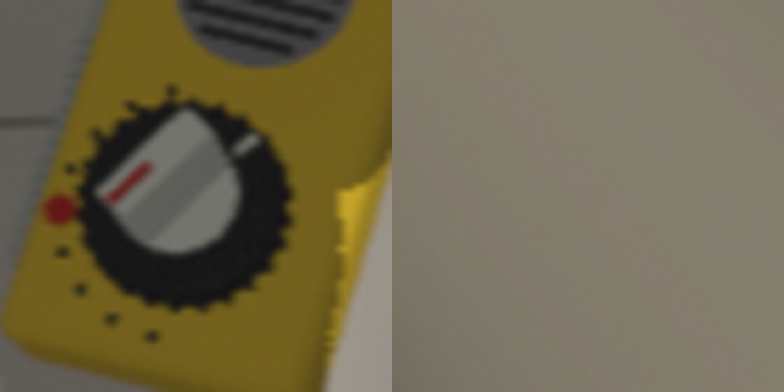

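The arm hides the radio from the top camera; move it back to its start pose and look again.

Run:
```python
from cell import ctrl
import cv2,numpy as np
ctrl.movej([1.196,.332,-.065,1.46,.022,1.35,-.088]); ctrl.sleep(.3)
b=ctrl.read_camera("top")["frame"]; cv2.imwrite("pics/t5.png",b); a=cv2.imread("pics/top0.png")
o,n=a.astype(int),b.astype(int)
print("t",ctrl.state()["time"],"fan diff",np.abs(o-n)[165:205,440:487].max(2).mean(),"tick patch diff",np.abs(o-n)[150:160,238:252].mean())
a,b=[cv2.resize(i[130:200,200:270],None,fx=5.6,fy=5.6,interpolation=cv2.INTER_CUBIC) for i in (a,b)]
cv2.imwrite("pics/cmp2.png",np.hstack([a,b]))
```

```text
t 14.1833 fan diff 0.7414893617021276 tick patch diff 2.3261904761904764
```

View pics/cmp2.png

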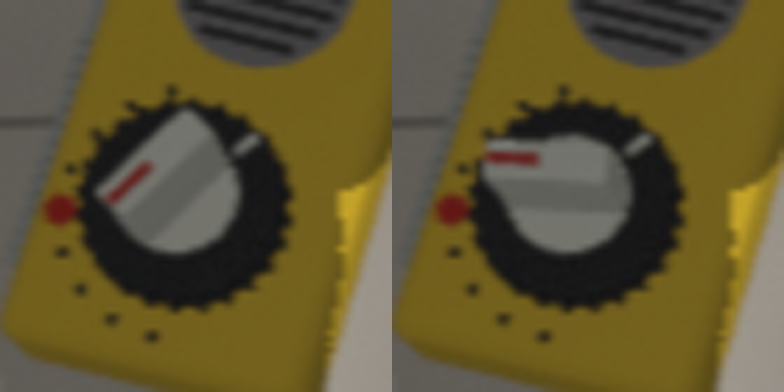

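Same camera, before (left) and after (right): the tick is unchanged at (247,145) and (639,145), which is the same spot in each half. The knob has turned to the dot and the fan is unchanged. Handing in.

```bash
python3 -c "
from cell import ctrl
ctrl.finish_job()"
```

```text
the job is handed in; nothing more can be done
```

The job is handed in. I gripped the yellow radio's white wing, turned it about 0.83 rad clockwise to the red dot, let go, and moved the arm back to its start pose. The clock read about 14 s when I handed it in, and no verdict was reported.

**What the last checks showed**
- **Knob:** the wrist camera, after letting go, puts the pointer about 0.01 rad from the direction of the red dot.
- **Black ring:** the top camera shows its tick in the same place before and after.
- **Fan control:** its patch of the top picture is essentially unchanged.
- **Robot:** clear of everything, with no force on the tool after it rose.

**What disagreed**
- **Knob axis:** the top and wrist cameras placed it about 6 mm apart. I used the mean, and the grip then shifted the arm 2.6 mm sideways, so I turned about that new position.
- **Distance from axis to dot:** the last wrist measurement gave 44.8 mm against the 47.5 mm specified.
- **Ring tick:** a rough comparison between the two cameras suggested it had turned 0.16 rad. The before-and-after pictures from the top camera did not bear that out.

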